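# Load the paint mixer and run it up to the set mark

## Robot

A 6-joint arm with a two-finger parallel gripper is mounted at the origin on a cart in front of the work surface, level with it; the furniture and walls round the work are solid. World frame = base frame: x ahead of the robot, y to its left, z up, the work surface at z = 0. Lengths are in m, angles in rad, forces in N, time in s.
With the tool pointing down it reaches from about 0.35 to 0.975 m from the base axis. Payload 7.1 kg.
Tool frame: the origin (TCP) lies between the finger pads; the fingertips stand 14 mm ahead of it and the grasp point (between the pads) lies 5 mm behind it; z points along the fingers, y is the line along which they close (so a half turn about z gives the same grasp; the last joint's range is limited). The gripper opens to 88 mm and grips with 3 to 60 N. Pads are 20 mm wide; open, the fingers measure 115 mm over their backs; the gripper's body (75 mm by 178 mm) begins 61 mm behind the grasp point.
Start: joints at [-1.302, 0.423, 1.63, -0, 1.089, -0.019], TCP at [0.177, -0.599, 0.237] pointing down, gripper open.
Joint ranges: [-3, 3], [-0.9, 2.11], [0.09, 2.58], [-1.31, 4.45], [0.11, 2.69], [-2.54, 2.54]. Speed limits (rad/s): [2.39, 2.39, 3.01, 3.14, 3.14, 3.14].

## Interface

Orientations are given as [roll, pitch, yaw] about the fixed x, y, z axes, in that order (R = Rz(yaw) Ry(pitch) Rx(roll)).
In Python, from plant import robot, solve_ik, eyes, job gives the robot as it stands. The module is installed in compiled form; this text tells all that it offers. Calls block until the motion is done:
- robot.move_ptp(position, orientation): joint-space move of the TCP to a pose.
- robot.move_linear(position, ori=None, rate=0.15, until_force=None): straight line of the TCP; ori=None keeps the orientation; rate is the mean speed in m/s. With until_force (N) it stops when the force on the tool has changed by that much, and returns True; else False.
- robot.movej(angles): joint-space move.
- robot.gripper_to(opening, strength=None): finger opening in m; strength is the grip in N (None keeps the last); returns when the fingers have stopped.
- robot.pause(seconds).
- solve_ik(position, orientation): joint angles nearest the present ones, or None.
- eyes.snapshot(name): name is "scene" or "top" or "wrist"; returns a dict with "pixels" (480x640x3 uint8, blue, green, red), "z_map" (480x640 float32, m along the optical axis (not along the pixel's ray), 0 where there is no reading), "camera_matrix" (3x3 intrinsics, pixels), "k1" (the pictures are not rectified: a ray, as slopes to the right and down, at radius r is drawn at 1 + k1 r^2 times it, then the intrinsics apply), "extrinsics" (4x4, takes a point from camera to world coordinates). Camera axes: x right, y up, looking along -z (the intrinsics and any distortion apply to the point x, -y, -z); pixel columns grow to the right and rows downward; lengths in m; the calibration is good to about 2 mm. A picture is of the moment at which its call begins.
A pose or a line that the arm cannot do raises robot.MotionError and nothing moves.
- job.close_job(): hands the job in; it is judged then, once.
Readings, each from a call of its own:
- robot.get_time(): time.
- robot.get_joints(): joint angles.
- robot.get_dq(): joint speeds.
- robot.get_effort(): joint torques, N m.
- robot.get_tcp_pos(): TCP position.
- robot.get_orientation(): TCP orientation.
- robot.get_force(): force on the tool from outside, world axes, zero at the start.
- robot.get_wrist_torque(): the same for the moment, N m.
- robot.get_opening(): finger opening in m.
- robot.get_gripper_force(): force on a finger pad.
Only numpy, scipy, OpenCV 4.12 (cv2) and the standard library are available. Lean on these libraries where they do the work, as an engineer would, in place of code of your own. Each camera call takes 0.05 s, during which the arm holds its last target. There are 200 camera calls.

## Task

The jar mixer has stopped: take out the small amber jars that are done and stand them on the cork mat, and stand every jar waiting in front of the machine in a pocket of its own. Then fold the right-hand clear guard leaf fully down, then the left-hand one that laps over it; only with both guards down, turn the speed dial up until its pointer stands at the tab of the setting ring. Leave the setting ring, the ornament and the other things around alone.

Things in the scene. Friction and masses are not known exactly. Their poses are not given: they have to be found in the camera images.
- mixer: grey bench-top jar mixer, fixed; origin on the table under its chamber's middle, x away from the robot, y to its left along the pocket row. Chamber 156 (x) by 234 mm (y) outside, walls 6 mm, rim at z = 85; 36 mm thick rubber insert (z 35 to 71) with three pockets. Control deck at y = 115 to 265, top z = 68, dial on a vertical axis at x = 0, y = 205
- pocket0 (a point): middle of the floor of the right-hand (-y) pocket, 35 mm above the table; pockets are 62 mm square, 36 mm deep, 72 mm apart; chamber walls rise 50 mm above this floor, 72 mm in front of and behind the middle
- pocket1 (a point): middle of the floor of the middle pocket
- pocket2 (a point): middle of the floor of the left-hand (+y) pocket
- leaf_right (a joint): angle of the right-hand clear guard leaf: 0 shut, 1.6 to 1.75 at the start (stands open, leaning outward, top edge 0.21 m above the table). Hinge along mixer x at y = -117, z = 85 mm. Shut, its roof's outer face is 48 mm above the hinge, 156 mm wide, reaching 116 mm towards the middle; skirt and cheeks below. Stiff hinge (0.13 N m) stays at any angle; push the outer face, about 2 N
- leaf_left (a joint): angle of the left-hand clear guard leaf: mirror image of the right-hand one, hinge at y = +117 mm, opens to the left over the control deck; a 3 mm metal strip on its free edge laps 16 mm over the right-hand leaf, so it is shut last
- leaf_right_pull (a point): centre of the right-hand leaf's black pull, a ridge 50 mm along the hinge direction, 12 mm thick, 16 mm tall, at the middle of the leaf's width on the outer face of its roof, 88 mm from the hinge; can be pinched from above when the leaf is shut
- leaf_left_pull (a point): the same on the left-hand leaf
- speed_dial (a joint): speed dial's angle: 0 = off, pointer 135 degrees counter-clockwise from mixer x seen from above (towards robot and left); grows clockwise seen from above, stop at 4.71. Starts between 0 and 0.35. Light friction (0.04 N m), stays where left. Pointer and tab are in line when this equals joint set_ring
- dial_grip (a point): on the dial's axis, at grip height (100 mm above the table). The dial is a black bar grip 42 mm long, 12 mm thick, free from z = 84 to 112 mm, above a round skirt 48 mm across; the bar lies along the pointer's direction, which is this frame's x axis
- dial_pointer (a point): tip of the dial's pointer, a point 32.5 mm from the dial's axis; the pointer end is marked white on the bar and skirt
- set_ring (a joint): angle of the setting ring round the foot of the dial, same zero and sense as speed_dial: where its tab stands. Somewhere between 1.6 and 3.2; it must not be shifted
- set_tab (a point): top of the setting ring's upright brass tab (9 mm radially, 5 mm wide, 8 mm tall, top at z = 82 mm), 32.5 mm from the dial's axis
- cork_mat: cork drip mat on the table, 120 mm (x) by 220 mm (y), 4 mm thick, fixed; origin at the centre of its underside
- new_0: waiting jar, upright round glass paint jar with a twist lid, 53 mm across, 76 mm tall; origin at the centre of its underside (to 2 mm), z up; if present it stands on the table in front of the mixer at the start
- new_1: waiting jar, upright round glass paint jar with a twist lid, 53 mm across, 87 mm tall; origin at the centre of its underside (to 2 mm), z up; if present it stands on the table in front of the mixer at the start
- new_2: waiting jar, upright round glass paint jar with a twist lid, 50 mm across, 67 mm tall; origin at the centre of its underside (to 2 mm), z up; if present it stands on the table in front of the mixer at the start
- new_3: waiting jar, upright round glass paint jar with a twist lid, 53 mm across, 76 mm tall; origin at the centre of its underside (to 2 mm), z up; if present it stands on the table in front of the mixer at the start
- amber_0: finished amber jar, upright round glass paint jar with a twist lid, 42 mm across, 73 mm tall; origin at the centre of its underside (to 2 mm), z up; if present it stands in pocket0 at the start
- amber_1: finished amber jar, upright round glass paint jar with a twist lid, 42 mm across, 73 mm tall; origin at the centre of its underside (to 2 mm), z up; if present it stands in pocket1 at the start
- amber_2: finished amber jar, upright round glass paint jar with a twist lid, 42 mm across, 73 mm tall; origin at the centre of its underside (to 2 mm), z up; if present it stands in pocket2 at the start
- ornament: silvered figure ornament, 180 mm tall, 80 mm wide, bystander; origin under its middle
- tape: roll of masking tape, 100 mm across, 24 mm high, lying flat on the round turntable to the right, bystander
Mind the look-alikes: they are no part of the job. Leave any green look-alike of the amber_0 alone. What is shaped like the amber_1 but turquoise is not meant.

How it is judged:
By the outcome, as a careful person would: the job done as asked, in the order asked, and still so for the second after the job is handed in, with the robot touching nothing.
Of new_0, new_1, new_2, new_3 only 2 to 3 are there at a start; the rules pass over those that are not, and their reading is None.
Of amber_0, amber_1, amber_2 only 2 to 3 are there at a start; the rules pass over those that are not, and their reading is None.
At some moment in a run one of new_0, new_2, new_3 may be knocked a few centimetres aside while the robot is not near it.
It also fails if it takes over 210 s, if anything falls off the work surface, if the arm or the gripper's body presses on something with over 40 N, if the wrist force passes 120 N, or if a joint passes its speed limit or range.

## Working session

There is one attempt and no reset: what is moved stays moved. The work goes in short steps, each a Python script; the robot and the scene stay as the last script left them, time stands still between calls to the robot, and variables do not carry over. Pictures are saved under pics/ and viewed, at most 14 in all, crops included, and the job is handed in when it is done.

```bash
mkdir -p pics
cat > h.py <<'E'
import numpy as np, cv2, json
from plant import robot, solve_ik, eyes, job
def snap(n):
    s=eyes.snapshot(n); s['img']=s['pixels'].copy(); return s
def slopes(s,uv):
    K=np.array(s['camera_matrix'],float); k=float(s['k1'])
    uv=np.atleast_2d(np.array(uv,float))
    d=np.stack([(uv[:,0]-K[0,2])/K[0,0],(uv[:,1]-K[1,2])/K[1,1]],1)
    p=d.copy()
    for _ in range(20): p=d/(1+k*(p**2).sum(1,keepdims=True))
    return p
def ray(s,uv):
    p=slopes(s,uv); E=np.array(s['extrinsics'])
    d=np.stack([p[:,0],-p[:,1],-np.ones(len(p))],1)@E[:3,:3].T
    return E[:3,3],d
def on_z(s,uv,z):
    o,d=ray(s,uv); return o+d*((z-o[2])/d[:,2])[:,None]
def depth_pts(s,uv):
    uv=np.atleast_2d(uv).astype(int); o,d=ray(s,uv)
    return o+d*s['z_map'][uv[:,1],uv[:,0]][:,None]
def cloud(s):
    v,u=np.mgrid[0:480,0:640]; P=depth_pts(s,np.stack([u.ravel(),v.ravel()],1)).reshape(480,640,3)
    P[s['z_map']<=0]=np.nan; return P
def proj(s,P):
    E=np.array(s['extrinsics']); c=(np.atleast_2d(P)-E[:3,3])@E[:3,:3]
    p=np.stack([c[:,0]/-c[:,2],-c[:,1]/-c[:,2]],1); p=p*(1+float(s['k1'])*(p**2).sum(1,keepdims=True))
    K=np.array(s['camera_matrix']); return p*[K[0,0],K[1,1]]+[K[0,2],K[1,2]]
E
python3 - <<'E'
from h import *
import pickle
for n in ('scene','top','wrist'):
    s=snap(n); cv2.imwrite(f'pics/{n}0.png',s['img']); pickle.dump(s,open(n+'0.pkl','wb'))
    print(n,np.round(s['extrinsics'],3).tolist(),s['camera_matrix'][0][0],s['k1'],(s['z_map']>0).mean())
print(robot.get_time(), robot.get_orientation())
E
```

```text
scene [[-0.723, -0.554, 0.412, 0.962], [0.69, -0.578, 0.435, 0.46], [-0.003, 0.6, 0.8, 1.004], [0.0, 0.0, 0.0, 1.0]] 471.57762143390914 -0.0033128461768366442 0.9960384114583334
top [[0.027, 0.995, -0.094, 0.417], [-1.0, 0.025, -0.016, -0.053], [-0.014, 0.095, 0.995, 1.273], [0.0, 0.0, 0.0, 1.0]] 560.8790940504069 0.047861677499842145 0.9959342447916667
wrist [[0.285, 0.918, 0.277, 0.254], [-0.959, 0.273, 0.082, -0.576], [-0.0, -0.289, 0.957, 0.385], [0.0, 0.0, 0.0, 1.0]] 400.99603787611 -0.06324766095101286 0.99609375
0.15 [-3.14045584e+00 -3.32055759e-05  2.87792222e-01]
```

View pics/top0.png

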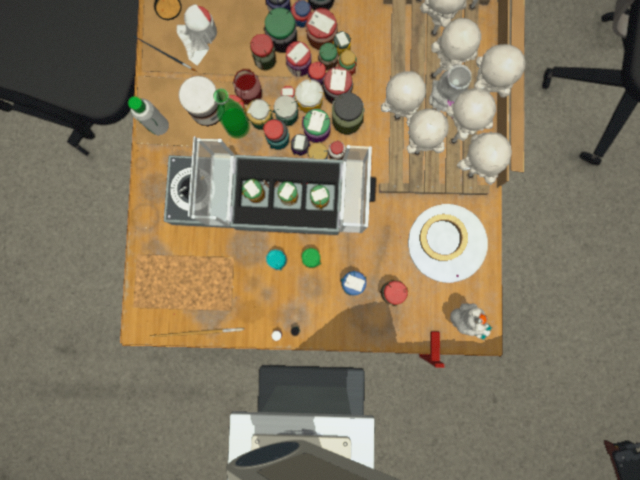

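View pics/scene0.png

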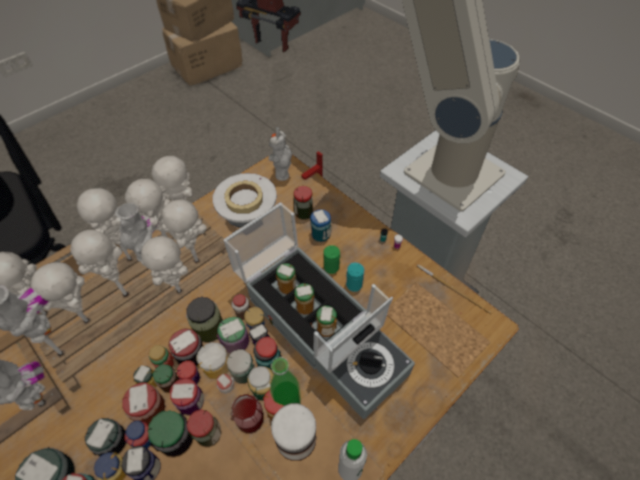

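Top view: the mixer is at about (285,190), with three amber jars (green lids with white labels) at (253,190), (288,192) and (320,196). Waiting jars are blue (354,283) and red (395,292). The turquoise (276,259) and green (311,257) jars are the look-alikes, to be left alone. The cork mat is at (184,282). The scene view agrees. Next I measure these.

Run:
```python
from h import *
import pickle
s=pickle.load(open('top0.pkl','rb')); P=cloud(s); im=s['img']
sc=pickle.load(open('scene0.pkl','rb')); Q=cloud(sc)
allP=np.concatenate([P.reshape(-1,3),Q.reshape(-1,3)])
def near(c,r,zmin,src=P):
    A=src.reshape(-1,3); m=(np.hypot(A[:,0]-c[0],A[:,1]-c[1])<r)&(A[:,2]>zmin); return A[m]
for n,(u,v) in dict(turq=(276,259),green=(311,257),blue=(354,283),red=(395,292),am2=(253,190),am1=(288,192),am0=(320,196)).items():
    p=depth_pts(s,(u,v))[0]; 
    A=near(p,.045,p[2]-.008); A=A[abs(A[:,2]-p[2])<.008]
    (c,sz,a)=cv2.minAreaRect(A[:,:2].astype(np.float32))
    B=near(p,.045,p[2]-.008,Q); B=B[abs(B[:,2]-p[2])<.008]
    cb,szb,_=cv2.minAreaRect(B[:,:2].astype(np.float32)) if len(B)>5 else ((0,0),(0,0),0)
    print(n,np.round(p,3),'z',round(np.median(A[:,2]),3),np.round(c,4),np.round(sz,3),'scene',np.round(cb,4),np.round(szb,3),len(B))
# mat
hsv=cv2.cvtColor(im,cv2.COLOR_BGR2HSV)
print('mat hsv',hsv[282,184],'table',hsv[330,200],hsv[240,150])
# deck top
A=P.reshape(-1,3); 
D=A[(A[:,2]>.060)&(A[:,2]<.074)&(A[:,0]>.4)&(A[:,0]<.7)&(A[:,1]>.12)&(A[:,1]<.32)]
r=cv2.minAreaRect(D[:,:2].astype(np.float32)); print('deck',len(D),r, D.mean(0))
# pockets/insert points z~71
D=A[(A[:,2]>.066)&(A[:,2]<.076)&(A[:,0]>.4)&(A[:,0]<.7)&(A[:,1]>-.15)&(A[:,1]<.12)]
r=cv2.minAreaRect(D[:,:2].astype(np.float32)); print('insert',len(D),r,D.mean(0))
big=cv2.resize(im[140:320,120:420],None,fx=2.6,fy=2.6,interpolation=cv2.INTER_CUBIC); cv2.imwrite('pics/topcrop.png',big)
```

```text
turq [0.491 0.063 0.074] z 0.072 [0.4939 0.0652] [0.039 0.04 ] scene [0.4913 0.0667] [0.041 0.039] 210
green [ 0.498 -0.012  0.069] z 0.072 [ 0.498  -0.0122] [0.039 0.039] scene [ 0.4963 -0.0091] [0.04  0.042] 218
blue [ 0.444 -0.106  0.074] z 0.076 [ 0.4461 -0.1059] [0.05  0.049] scene [ 0.4437 -0.1018] [0.05  0.049] 269
red [ 0.428 -0.192  0.083] z 0.085 [ 0.4287 -0.1929] [0.048 0.049] scene [ 0.4255 -0.1893] [0.047 0.048] 241
am2 [0.634 0.113 0.103] z 0.106 [0.6376 0.1148] [0.04  0.041] scene [0.6355 0.1188] [0.041 0.038] 296
am1 [0.632 0.039 0.105] z 0.107 [0.6341 0.0411] [0.04 0.04] scene [0.6273 0.0314] [0.068 0.041] 271
am0 [ 0.624 -0.029  0.108] z 0.107 [ 0.6282 -0.0275] [0.04 0.04] scene [ 0.6268 -0.0232] [0.039 0.04 ] 237
mat hsv [ 16 134 173] table [ 17 147 173] [ 16 126 174]
deck 1655 ((0.6297470331192017, 0.21562831103801727), (0.1914006769657135, 0.14056651294231415), 89.84992218017578) [0.62612533 0.23046491 0.06951134]
insert 4080 ((0.5588774681091309, 0.0076637715101242065), (0.3247329890727997, 0.2150745391845703), 14.251629829406738) [0.59983581 0.01640304 0.07129046]
```

View pics/topcrop.png

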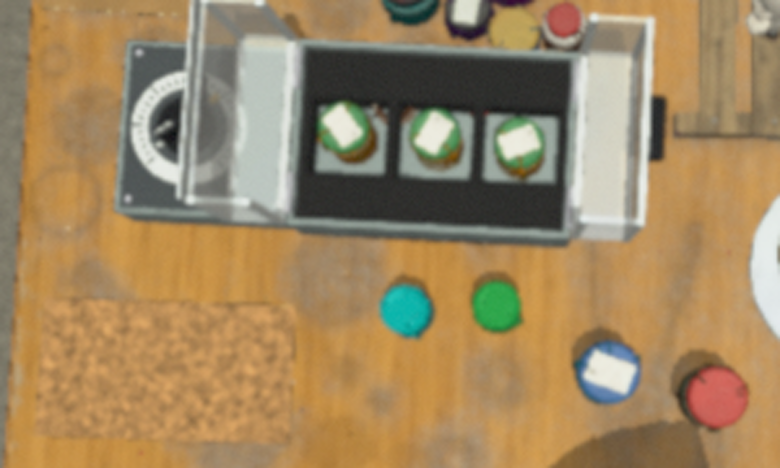

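The crop confirms two waiting jars: blue at crop (608,372), z 76, so new_0 or new_3, and red at (717,397), z about 86, so new_1. Three amber jars with labelled lids stand in the pockets at (345,130), (436,137) and (520,145). The plain turquoise and green jars are left alone. Next is a close look from over the mixer.

Run:
```python
from h import *
import pickle
p=robot.get_tcp_pos()
robot.move_linear([p[0],p[1],.36],rate=.25)
robot.move_ptp([.59,.07,.34],[np.pi,0,0])
s=snap('wrist'); pickle.dump(s,open('w1.pkl','wb')); cv2.imwrite('pics/w1.png',s['img'])
t=snap('top'); pickle.dump(t,open('t1.pkl','wb'))
print(robot.get_time(),robot.get_joints(),np.round(s['extrinsics'],3)[:3,3])
```

```text
3.6583 [ 9.69651404e-02  2.77317831e-01  1.59568616e+00 -5.71008586e-05
  1.26849636e+00  1.66873260e+00] [0.67  0.069 0.489]
```

View pics/w1.png

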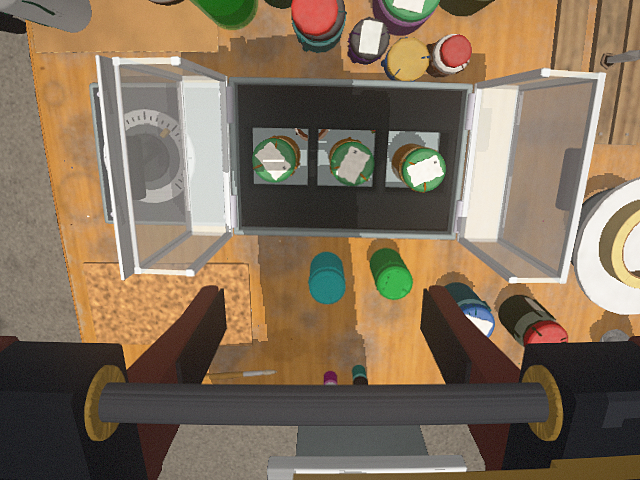

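The wrist view shows the insert at (237–466, 82–233), pockets at (280,157), (346,157) and (416,159), and the dial at (145,165) seen through the left leaf. The brass tab is near (163,133). The jars are clear.

Run:
```python
from h import *
import pickle
for f,box in (('w1.pkl',(225,75,480,240)),('t1.pkl',(228,155,345,235)),('top0.pkl',(228,155,345,235))):
    s=pickle.load(open(f,'rb')); im=s['img']; x0,y0,x1,y1=box
    if f=='t1.pkl': continue
    m=np.zeros((480,640),np.uint8); m[y0:y1,x0:x1]=(im[y0:y1,x0:x1].max(2)<60)*255
    m=cv2.morphologyEx(m,cv2.MORPH_OPEN,np.ones((3,3)))
    cs,h=cv2.findContours(m,cv2.RETR_CCOMP,cv2.CHAIN_APPROX_NONE)
    big=max(range(len(cs)),key=lambda i:cv2.contourArea(cs[i]))
    W=on_z(s,cs[big][:,0],.071)[:,:2].astype(np.float32); r=cv2.minAreaRect(W)
    print(f,'insert',np.round(r[0],4),np.round(r[1],4),round(r[2],2))
    for i,c in enumerate(cs):
        if h[0][i][3]==big and cv2.contourArea(c)>200:
            W=on_z(s,c[:,0],.071)[:,:2].astype(np.float32); r=cv2.minAreaRect(W); print('  hole',np.round(r[0],4),np.round(r[1],4),round(r[2],2))
    P=cloud(s)
    R=P.reshape(-1,3); R=R[(R[:,2]>.080)&(R[:,2]<.090)&(R[:,0]>.5)&(R[:,0]<.75)&(R[:,1]>-.05)&(R[:,1]<.13)]
    for lo,hi in ((.5,.6),(.66,.75)):
        q=R[(R[:,0]>lo)&(R[:,0]<hi)]
        if len(q)>10:
            k=np.polyfit(q[:,1],q[:,0],1); q=q[abs(np.polyval(k,q[:,1])-q[:,0])<.008]; k=np.polyfit(q[:,1],q[:,0],1); print('  rim',len(q),np.round(k,4))
    D=P.reshape(-1,3); D=D[(abs(D[:,2]-.108)<.006)&(abs(D[:,0]-.63)<.05)&(D[:,1]>-.07)&(D[:,1]<.15)]
    for c in ((.637,.116),(.632,.040),(.628,-.026)):
        q=D[np.hypot(D[:,0]-c[0],D[:,1]-c[1])<.032]; r=cv2.minAreaRect(q[:,:2].astype(np.float32)); print('  amber',np.round(r[0],4),np.round(r[1],3))
    for c,z in (((.445,-.104),.076),((.427,-.191),.087)):
        q=P.reshape(-1,3); q=q[(abs(q[:,2]-z)<.006)&(np.hypot(q[:,0]-c[0],q[:,1]-c[1])<.04)]
        if len(q)>20: r=cv2.minAreaRect(q[:,:2].astype(np.float32)); print('  new',np.round(r[0],4),np.round(r[1],3))
# mat in top
s=pickle.load(open('top0.pkl','rb'))
print('mat corners',np.round(on_z(s,[(135,257),(234,257),(233,309),(136,306)],.004)[:,:2],3).tolist())
s=pickle.load(open('w1.pkl','rb'))
print('mat w',np.round(on_z(s,[(84,263),(252,264),(252,345)],.004)[:,:2],3).tolist())
```

```text
w1.pkl insert [0.6335 0.0627] [0.1845 0.1441] 88.57
  hole [0.6353 0.0461] [0.0605 0.0596] 88.67
  hole [0.6371 0.1133] [0.0594 0.0596] 88.34
  rim 1072 [0.0296 0.5576]
  rim 1329 [0.0257 0.7066]
  amber [0.6361 0.1158] [0.041 0.041]
  amber [0.6327 0.0416] [0.04  0.041]
  amber [ 0.6275 -0.0274] [0.041 0.041]
  new [ 0.4545 -0.1154] [0.05  0.023]
  new [ 0.4386 -0.1926] [0.026 0.051]
top0.pkl insert [0.6357 0.0451] [0.2192 0.1389] 88.59
  hole [0.6351 0.1133] [0.0682 0.0653] 1.44
  rim 243 [0.025  0.5586]
  rim 254 [0.0245 0.708 ]
  amber [0.6377 0.1153] [0.04  0.039]
  amber [0.6345 0.0413] [0.04  0.038]
  amber [ 0.6286 -0.0277] [0.04 0.04]
  new [ 0.4461 -0.1059] [0.05  0.049]
  new [ 0.4288 -0.1927] [0.048 0.048]
mat corners [[0.492, 0.389], [0.498, 0.165], [0.381, 0.162], [0.382, 0.38]]
mat w [[0.497, 0.383], [0.496, 0.16], [0.377, 0.167]]
```

```bash
cat >> h.py <<'E'
TH=-.026; O=np.array([.634,.0445])
def M(x,y): c,s=np.cos(TH),np.sin(TH); return O+np.array([c*x-s*y,s*x+c*y])
def down(yaw): return [np.pi,0,yaw]
def pick(xy,zb,yaw,opn,h=.0545,lift=.15,grip=25):
    robot.move_ptp([*xy,zb+h+.10],down(yaw)); robot.gripper_to(opn)
    robot.move_linear([*xy,zb+h],rate=.12,until_force=8) and print('HIT',robot.get_tcp_pos())
    robot.gripper_to(.02,grip); print('held',robot.get_opening(),robot.get_gripper_force())
    robot.move_linear([*xy,zb+h+lift],rate=.2)
def place(xy,zb,opn,h=.0545):
    robot.move_linear([*xy,zb+h+.012],rate=.2)
    hit=robot.move_linear([*xy,zb+h-.001],rate=.04,until_force=5); print('place hit',hit,robot.get_tcp_pos()[2]-zb-h)
    robot.gripper_to(opn); p=robot.get_tcp_pos(); robot.move_linear([*p[:2],zb+h+.09],rate=.25)
E
python3 - <<'E'
from h import *
for yaw in (np.pi/2+TH,-np.pi/2+TH):
    for p in ([.637,.1155,.09],[.628,-.0275,.09],[.438,.338,.06],[.438,.21,.06],[.429,-.192,.055],[.446,-.105,.055]):
        q=solve_ik(p,down(yaw)); print(round(yaw,2),p,None if q is None else np.round(q,2))
E
```

```text
1.54 [0.637, 0.1155, 0.09] [ 0.16  0.64  1.66 -0.    0.85  0.19]
1.54 [0.628, -0.0275, 0.09] [-0.06  0.62  1.7  -0.    0.82 -0.04]
1.54 [0.438, 0.338, 0.06] [ 0.64  0.58  1.88 -0.    0.68  0.66]
1.54 [0.438, 0.21, 0.06] [ 0.42  0.52  2.03 -0.    0.59  0.45]
1.54 [0.429, -0.192, 0.055] [-0.45  0.52  2.07 -0.    0.56 -0.42]
1.54 [0.446, -0.105, 0.055] [-0.26  0.5   2.09 -0.    0.55 -0.23]
-1.6 [0.637, 0.1155, 0.09] None
-1.6 [0.628, -0.0275, 0.09] None
-1.6 [0.438, 0.338, 0.06] [ 0.64  0.58  1.88 -0.    0.68 -2.48]
-1.6 [0.438, 0.21, 0.06] None
-1.6 [0.429, -0.192, 0.055] None
-1.6 [0.446, -0.105, 0.055] None
```

Run:
```python
from h import *
y=np.pi/2+.35
pick([.637,.1155],.035,y,.062)
robot.move_linear([.438,.12,.235],rate=.25); robot.move_linear([.438,.338,.18],rate=.25)
place([.438,.338],.005,.062)
print(robot.get_time(),robot.get_force())
s=snap('scene'); cv2.imwrite('pics/s2.png',s['img'])
```

```text
held 0.040841485510638285 25.000585756497458
place hit True -0.0005029450231816557
12.3583 [-0.88465698 -0.97336217 -0.24311531]
```

View pics/s2.png

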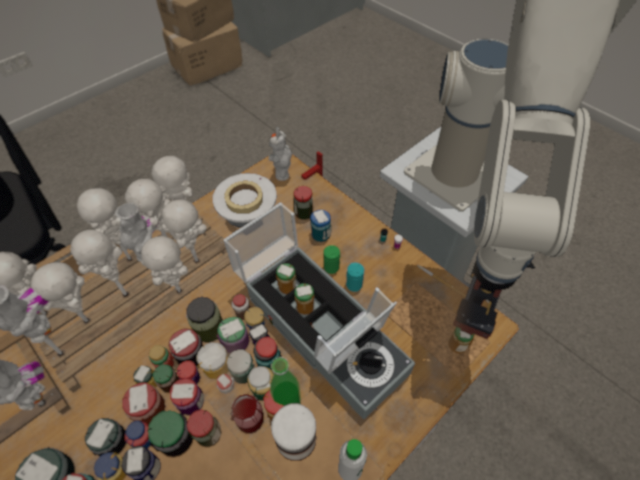

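The first amber jar stands at (464,340) on the mat's far end, and pocket2 is empty at (328,325). I carry on with the other two.

Run:
```python
from h import *
y=np.pi/2+TH
for src,ty in (([.6335,.0415],.274),([.628,-.0275],.21)):
    robot.move_linear([.438,.12,.235],rate=.3)
    pick(src,.035,y,.062)
    robot.move_linear([.438,.12,.235],rate=.25); robot.move_linear([.438,ty,.18],rate=.25)
    place([.438,ty],.005,.062)
robot.move_linear([.40,.12,.30],rate=.3)
print(robot.get_time())
import pickle
for n in('top','scene'):
    s=snap(n); pickle.dump(s,open(n+'3.pkl','wb')); P=cloud(s).reshape(-1,3)
    for nm,c,z in (('blue',(.445,-.104),.076),('red',(.427,-.191),.087),('m',(.438,.21),.077),('m',(.438,.274),.077),('m',(.438,.338),.077)):
        q=P[(abs(P[:,2]-z)<.006)&(np.hypot(P[:,0]-c[0],P[:,1]-c[1])<.05)]
        if len(q)>20: r=cv2.minAreaRect(q[:,:2].astype(np.float32)); print(n,nm,len(q),np.round(r[0],4),np.round(r[1],3))
```

```text
held 0.04131548069941804 25.000653816241538
place hit True -0.0006714665748833865
held 0.040923432579799496 25.000770112965256
place hit True -0.0007438020332755022
29.5333
top blue 29 [ 0.3989 -0.1012] [0.006 0.023]
top red 407 [ 0.4278 -0.1929] [0.046 0.049]
top m 75 [0.4524 0.3393] [0.013 0.036]
scene red 206 [ 0.4258 -0.1901] [0.049 0.045]
scene m 239 [0.4345 0.2256] [0.041 0.066]
scene m 295 [0.4399 0.2742] [0.041 0.099]
scene m 315 [0.4366 0.3251] [0.074 0.041]
```

Run:
```python
from h import *
import pickle
for n in('top','scene'):
    s=pickle.load(open(n+'3.pkl','rb')); h=cv2.cvtColor(s['img'],cv2.COLOR_BGR2HSV)
    m=((h[...,0]>100)&(h[...,0]<120)&(h[...,1]>120)&(h[...,2]>50)).astype(np.uint8)
    k,l,st,c=cv2.connectedComponentsWithStats(m)
    for i in range(1,k):
        if st[i,4]>60: print(n,c[i],st[i,4],on_z(s,c[i],.076))
cv2.imwrite('pics/s3.png',s['img'])
```

```text
(no output)
```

View pics/s3.png

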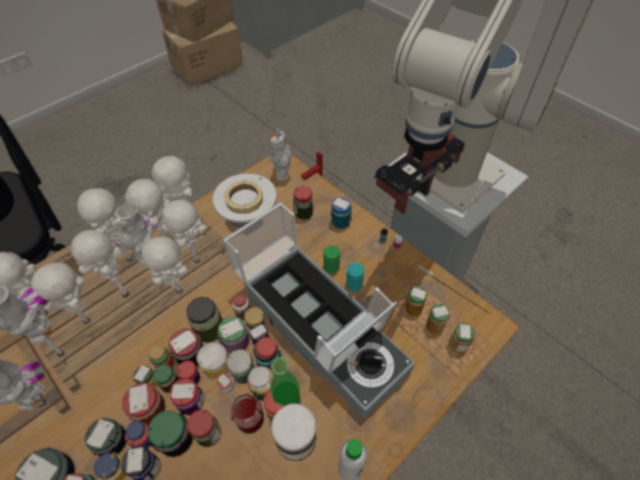

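All three ambers stand on the mat at (416,300), (438,318) and (464,337), and the pockets are empty. The blue jar has been knocked and is now at (341,206), upright. I place the red jar first, then relocate the blue one from close by.

Run:
```python
from h import *
import pickle
y=np.pi/2+TH
s=pickle.load(open('scene3.pkl','rb')); p=on_z(s,(341,203),.076)[0]; print('blue est',p)
robot.move_ptp([.427,-.191,.22],down(y))
pick([.427,-.191],0,y,.075,h=.055,lift=.19)
p0=M(0,-72e-3); robot.move_linear([.46,p0[1],.245],rate=.25); robot.move_linear([*p0,.245],rate=.25)
# jar axis vs pad: centre in x is by the grip; y offset unknown small
place(p0,.035,.066,h=.055)
robot.move_linear([*p0,.25]); 
robot.move_ptp([p[0]+.02,p[1]-.07,.28],down(y))
s=snap('wrist'); pickle.dump(s,open('w4.pkl','wb')); cv2.imwrite('pics/w4.png',s['img'])
t=snap('top'); pickle.dump(t,open('t4.pkl','wb'))
t=snap('scene'); pickle.dump(t,open('s4.pkl','wb')); print(robot.get_time())
```

```text
blue est [ 0.3731198  -0.09859839  0.076     ]
held 0.05127608070449297 24.99849423820706
place hit True -0.00015022059658748727
39.975
```

View pics/w4.png

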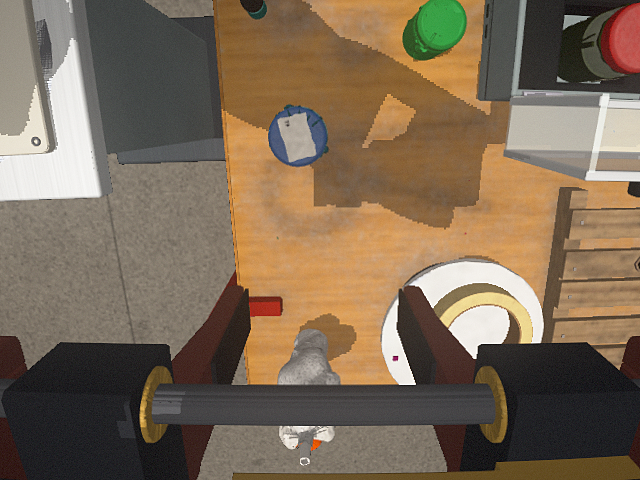

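The red jar is in pocket0 (630,40). The blue jar is at (298,136), upright and clear of everything.

Run:
```python
from h import *
import pickle
y=np.pi/2+TH
s=pickle.load(open('w4.pkl','rb')); P=cloud(s).reshape(-1,3); p=on_z(s,(298,136),.076)[0]; print(p)
q=P[(abs(P[:,2]-.076)<.006)&(np.hypot(P[:,0]-p[0],P[:,1]-p[1])<.05)]; r=cv2.minAreaRect(q[:,:2].astype(np.float32)); print(r)
b=np.array(r[0]); q=solve_ik([*b,.055],down(y)); print(q)
t=pickle.load(open('s4.pkl','rb')); 
for nm in('s4.pkl','t4.pkl'):
    P=cloud(pickle.load(open(nm,'rb'))).reshape(-1,3); c=M(0,-.072)
    q=P[(abs(P[:,2]-.122)<.006)&(np.hypot(P[:,0]-c[0],P[:,1]-c[1])<.045)]
    if len(q)>30: print(nm,'red',cv2.minAreaRect(q[:,:2].astype(np.float32)),'target',c)
    q=P[(abs(P[:,2]-.076)<.006)&(np.hypot(P[:,0]-b[0],P[:,1]-b[1])<.045)]
    if len(q)>30: print(nm,'blue',cv2.minAreaRect(q[:,:2].astype(np.float32)))
pickle.dump(b,open('b.pkl','wb'))
```

```text
[ 0.37543551 -0.10008906  0.076     ]
((0.3743075132369995, -0.10053521394729614), (0.05054304376244545, 0.050188302993774414), 88.62329864501953)
[-2.93105728e-01  4.47149048e-01  2.23853112e+00 -4.44089210e-16
  4.55912487e-01 -2.67105728e-01]
s4.pkl red ((0.632824718952179, -0.027115393429994583), (0.04813028872013092, 0.04924513027071953), 82.61678314208984) target [ 0.63212821 -0.02747567]
s4.pkl blue ((0.3737625181674957, -0.09794334322214127), (0.050406068563461304, 0.04708058759570122), 44.73661804199219)
t4.pkl red ((0.6351843476295471, -0.030723702162504196), (0.04846642538905144, 0.04859599843621254), 28.782398223876953) target [ 0.63212821 -0.02747567]
t4.pkl blue ((0.3768753707408905, -0.10055339336395264), (0.050296470522880554, 0.04668305814266205), 0.6009154915809631)
```

Run:
```python
from h import *
import pickle
y=np.pi/2+TH; b=pickle.load(open('b.pkl','rb'))+[.0005,.0005]
pick(b,0,y,.075,h=.055,lift=.19)
p1=M(0,0); robot.move_linear([.46,-.04,.245],rate=.25); robot.move_linear([*p1,.245],rate=.25)
place(p1,.035,.066,h=.055)
robot.move_linear([*p1,.25])
robot.move_linear([.42,-.02,.32],rate=.3)
for n in('top','scene'):
    s=snap(n); pickle.dump(s,open(n+'5.pkl','wb')); P=cloud(s).reshape(-1,3)
    for nm,c,z in (('blue',p1,.111),('red',M(0,-.072),.122)):
        q=P[(abs(P[:,2]-z)<.006)&(np.hypot(P[:,0]-c[0],P[:,1]-c[1])<.045)]
        if len(q)>30: print(n,nm,np.round(np.median(q[:,2]),4),cv2.minAreaRect(q[:,:2].astype(np.float32)))
    # things around the right-hand approach
    a=M(-.045,-.23); q=P[(abs(P[:,0]-a[0])<.14)&(abs(P[:,1]-a[1])<.06)]; print('right zone max z',np.nanmax(q[:,2]) if len(q) else None)
    # right leaf / left leaf top heights
    for sgn in(-1,1):
        q=P-[*O,0]; c,si=np.cos(TH),np.sin(TH); lx=c*q[:,0]+si*q[:,1]; ly=-si*q[:,0]+c*q[:,1]
        m=(abs(lx)<.07)&(P[:,2]>.14)&(sgn*ly>.11)&(sgn*ly<.24); 
        if m.sum()>5: print('leaf',sgn,m.sum(),np.round([P[m,2].max(),ly[m].min(),ly[m].max()],3), 'at top',np.round(np.median(ly[m&(P[:,2]>.2)]),3))
print(robot.get_time()); cv2.imwrite('pics/s5.png',s['img'])
```

```text
held 0.052099661946376656 25.001198714599013
place hit True -9.508624744964528e-05
top blue 0.111 ((0.6374678015708923, 0.04362412542104721), (0.0493868924677372, 0.04950077459216118), 74.65388488769531)
top red 0.1205 ((0.6353943943977356, -0.030725598335266113), (0.04850137233734131, 0.04769409820437431), 50.267059326171875)
right zone max z 0.24555833750686196
leaf -1 541 [ 0.205 -0.185 -0.163] at top -0.167
leaf 1 1179 [0.215 0.168 0.186] at top 0.183
scene blue 0.1107 ((0.6349425315856934, 0.04632963612675667), (0.04980644956231117, 0.05015307292342186), 1.835384488105774)
scene red 0.1199 ((0.6325960755348206, -0.027622636407613754), (0.04897138476371765, 0.05033864453434944), 19.745925903320312)
right zone max z 0.24385421910661254
leaf -1 1019 [ 0.203 -0.172 -0.16 ] at top -0.164
leaf 1 624 [0.215 0.174 0.195] at top 0.186
48.9083
```

View pics/s5.png

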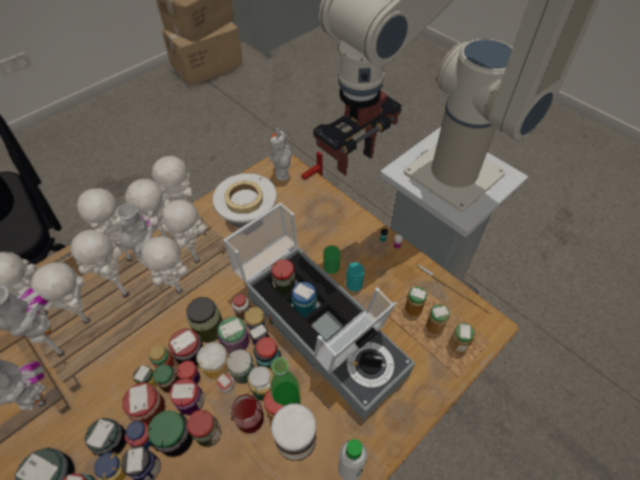

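Both new jars stand in pocket0 (283,272) and pocket1 (304,297), with their lid heights right. Next I fold the right leaf.

```bash
cat >> h.py <<'E'
def fold(sgn,a,lx,th0,hw=.010,th1=0.0,n=22):
    y=np.pi/2+TH
    def pose(th,back=0,up=0):
        ly=.117-a*np.cos(th)+.048*np.sin(th)+hw+back
        z=.085+a*np.sin(th)+.048*np.cos(th)+.014+up
        return [*M(lx,sgn*ly),z]
    p=pose(th0,.03); robot.move_linear([p[0],p[1],.33],rate=.25); robot.move_linear(p,rate=.2)
    fm=0
    for th in np.linspace(th0,th1,n):
        if robot.move_linear(pose(th),rate=.12,until_force=20): print('stop',th,robot.get_force()); break
        fm=max(fm,np.linalg.norm(robot.get_force()))
    print('last th',th,'F',robot.get_force(),'max',fm)
    print('press',robot.move_linear(pose(0,0,-.004),rate=.03,until_force=8),robot.get_tcp_pos()[2],robot.get_force())
    p=robot.get_tcp_pos(); robot.move_linear([p[0],p[1],.30],rate=.25)
E
python3 - <<'E'
from h import *
import pickle
s=pickle.load(open('scene5.pkl','rb')); P=cloud(s).reshape(-1,3)
p=M(-.05,-.22); q=P[(P[:,2]>.15)&(abs(P[:,0]-p[0])<.11)&(abs(P[:,1]-p[1])<.06)]
print(p,'obst',len(q),(np.round(q.min(0),3),np.round(q.max(0),3)) if len(q) else '')
robot.gripper_to(.0)
y=np.pi/2+TH
robot.move_ptp([.42,-.12,.33],down(y))
fold(-1,.100,-.05,1.75)
for n in('top','wrist','scene'):
    s=snap(n); pickle.dump(s,open(n+'6.pkl','wb'))
cv2.imwrite('pics/s6.png',s['img']); print(robot.get_time())
E
```

```text
[ 0.57829754 -0.17412579] obst 888 (array([ 0.55 , -0.127,  0.15 ]), array([ 0.688, -0.115,  0.204]))
last th 0.0 F [ 1.17069105 -0.57537472  4.12313954] max 4.3245639415970905
press True 0.14717172236743933 [-3.85019549 -0.75565041 12.3126177 ]
58.9167
```

View pics/s6.png

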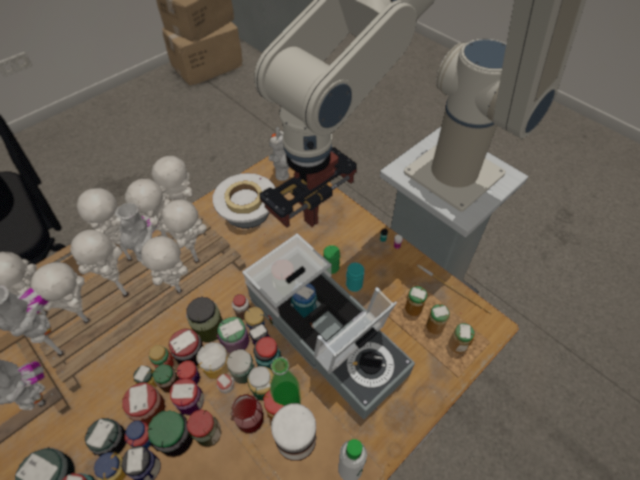

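The right leaf is shut: its pull is at (295,274) and it gave a firm stop at z 133 mm. Next the left leaf.

Run:
```python
from h import *
import pickle
p=robot.get_tcp_pos(); robot.move_linear([p[0],p[1],.33])
fold(1,.092,-.05,1.78)
p=M(-.03,.205-.085); robot.move_ptp([*p,.27],down(np.pi/2+TH))
for n in('top','scene','wrist'):
    s=snap(n); pickle.dump(s,open(n+'7.pkl','wb'))
cv2.imwrite('pics/w7.png',s['img']); print(robot.get_time())
```

```text
last th 0.0 F [0.86356535 1.1138289  4.30756038] max 4.532266135684379
press True 0.14719846414084922 [-3.78303556  0.85591444 11.77822814]
68.5583
```

View pics/w7.png

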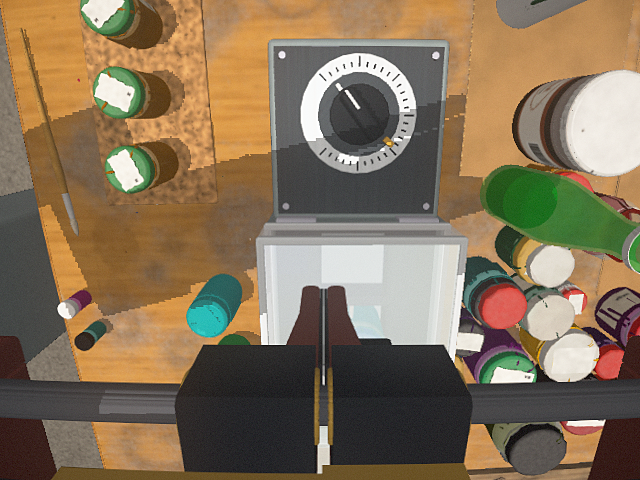

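Both leaves are down. The dial is at about (359,114) with its white pointer line running from (337,84) to (358,107), and the brass tab is at (389,142). I enlarge and measure the angles.

Run:
```python
from h import *
import pickle
s=pickle.load(open('wrist7.pkl','rb')); im=s['img']
c=cv2.resize(im[40:190,280:440],None,fx=4,fy=4,interpolation=cv2.INTER_CUBIC); cv2.imwrite('pics/dial.png',c)
hsv=cv2.cvtColor(im,cv2.COLOR_BGR2HSV)[40:190,280:440]
m=((hsv[...,0]>12)&(hsv[...,0]<32)&(hsv[...,1]>110)&(hsv[...,2]>90)).astype(np.uint8)
k,l,st,ce=cv2.connectedComponentsWithStats(m)
for i in range(1,k):
    if st[i,4]>5: print('brass',ce[i]+[280,40],st[i])
sx=[(282,56),(437,56),(285,207),(427,206)]
W=on_z(s,sx,.068)[:,:2]; print('screws',np.round(W,4).tolist(),'mean',W.mean(0),'axis pred',M(0,.205),M(0,.19))
t=on_z(s,(389,142),.08)[0,:2]; A=M(0,.205); print('tab',t-A,np.hypot(*(t-A)))
P=cloud(s); q=P[60:180,290:430].reshape(-1,3); q=q[(q[:,2]>.108)&(q[:,2]<.116)]; r=cv2.minAreaRect(q[:,:2].astype(np.float32)); print('bar',len(q),r)
```

```text
brass [387.87323944 141.32394366] [102  96  12  11  71]
screws [[0.5771, 0.2969], [0.7029, 0.2943], [0.5734, 0.1722], [0.6998, 0.17]] mean [0.63831687 0.23333715] axis pred [0.6393294  0.24943071] [0.63893944 0.23443578]
tab [ 0.02354996 -0.0224728 ] 0.032551920311444424
bar 966 ((0.6376045942306519, 0.24915924668312073), (0.012236007489264011, 0.04181089997291565), 36.07164001464844)
```

View pics/dial.png

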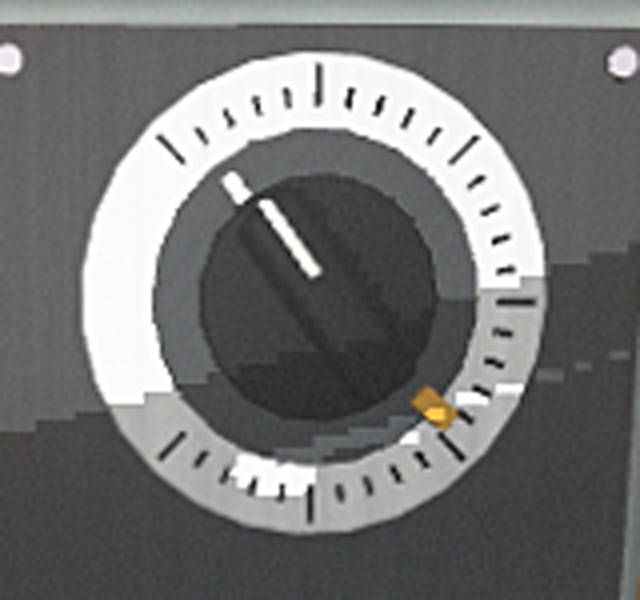

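The crop shows the pointer up-left and the brass tab at lower right. Pointer is at 126.1° world, which is dial 0.13 rad. The tab is at about -41.7°, so the dial must turn about 168° clockwise. The tab radius comes out at 32.6 mm, as it should. I check clearance, then turn in two grips.

```bash
cat >> h.py <<'E'
AX=np.array([.638,.249])
def grab(yaw):
    robot.move_ptp([*AX,.16],down(yaw)); robot.gripper_to(.036)
    if robot.move_linear([*AX,.1005],rate=.08,until_force=6): print('HIT',robot.get_tcp_pos())
    robot.gripper_to(.0,15); print('bar',robot.get_opening())
def turn(dcw):   # clockwise seen from above, rad; q6 grows when yaw falls
    n=max(1,int(np.ceil(abs(dcw)/.35)))
    q0=np.array(robot.get_joints())
    for i in range(1,n+1):
        q=q0.copy(); q[5]+=dcw*i/n; robot.movej(q)
    print('turned, yaw',np.degrees(robot.get_orientation()[2]),'tcp',robot.get_tcp_pos(),'torque',robot.get_wrist_torque()[2])
def leave():
    robot.gripper_to(.036); robot.move_linear([*AX,.16],rate=.12)
E
python3 - <<'E'
from h import *
import pickle
for n in('top7','scene7'):
    P=cloud(pickle.load(open(n+'.pkl','rb'))).reshape(-1,3)
    q=P[(P[:,2]>.14)&(P[:,2]<.3)&(np.hypot(P[:,0]-AX[0],P[:,1]-AX[1])<.14)]
    q=q[q[:,0]>.66] ; print(n,len(q),(np.round(q.min(0),3),np.round(q.max(0),3)) if len(q) else '')
robot.move_linear([.55,.2,.27]) 
for yaw in (126,-14,166,138): print(yaw,solve_ik([*AX,.1005],down(np.radians(yaw))))
E
```

```text
top7 2 (array([0.685, 0.141, 0.14 ]), array([0.687, 0.16 , 0.141]))
scene7 0 
126 [ 3.54724465e-01  6.68254068e-01  1.56168156e+00 -4.44089210e-16
  9.11657022e-01 -2.73594066e-01]
-14 [ 3.54724465e-01  6.68254068e-01  1.56168156e+00 -4.44089210e-16
  9.11657022e-01  2.16986689e+00]
166 [ 0.35472446  0.66825407  1.56168156  0.          0.91165702 -0.97172577]
138 [ 0.35472446  0.66825407  1.56168156  0.          0.91165702 -0.48303358]
```

```bash
cat >> h.py <<'E'
def look(tag):
    import pickle
    p=M(-.03,.205-.085); robot.move_linear([*AX,.27],rate=.25); robot.move_ptp([*p,.27],down(np.pi/2+TH))
    s=snap('wrist'); pickle.dump(s,open(tag+'.pkl','wb')); P=cloud(s)
    q=P[60:180,290:430].reshape(-1,3); q=q[(q[:,2]>.108)&(q[:,2]<.116)]; r=cv2.minAreaRect(q[:,:2].astype(np.float32))
    a=r[2] if r[1][0]>r[1][1] else r[2]+90
    hsv=cv2.cvtColor(s['img'],cv2.COLOR_BGR2HSV)[130:155,375:402]
    m=((hsv[...,0]>12)&(hsv[...,0]<32)&(hsv[...,1]>110)&(hsv[...,2]>90)).astype(np.uint8)
    c=cv2.moments(m,True); uv=(c['m10']/c['m00']+375,c['m01']/c['m00']+130); t=on_z(s,uv,.079)[0,:2]
    for ax in (np.array(r[0]),AX): d=t-ax; print('tab ang',np.degrees(np.arctan2(d[1],d[0])),np.hypot(*d),'px',uv)
    print('bar',np.round(r[0],4),np.round(r[1],4),'ang',a,'mod180',a-180)
    cv2.imwrite(f'pics/{tag}.png',cv2.resize(s['img'][40:190,280:440],None,fx=4,fy=4,interpolation=cv2.INTER_CUBIC))
E
python3 - <<'E'
from h import *
grab(np.radians(126.07)); turn(np.radians(140)); leave(); look('d1'); print(robot.get_time())
E
```

```text
bar 0.011833720476297604
turned, yaw -13.603305429372028 tcp [0.63635039 0.2496855  0.10084783] torque -0.04890771911619452
tab ang -41.69249004429049 0.032536570836481864 px (387.2714285714286, 142.27142857142857)
tab ang -41.66502859272619 0.03248025839935787 px (387.2714285714286, 142.27142857142857)
bar [0.638 0.249] [0.0116 0.0416] ang 166.35928344726562 mod180 -13.640716552734375
78.4167
```

View pics/d1.png

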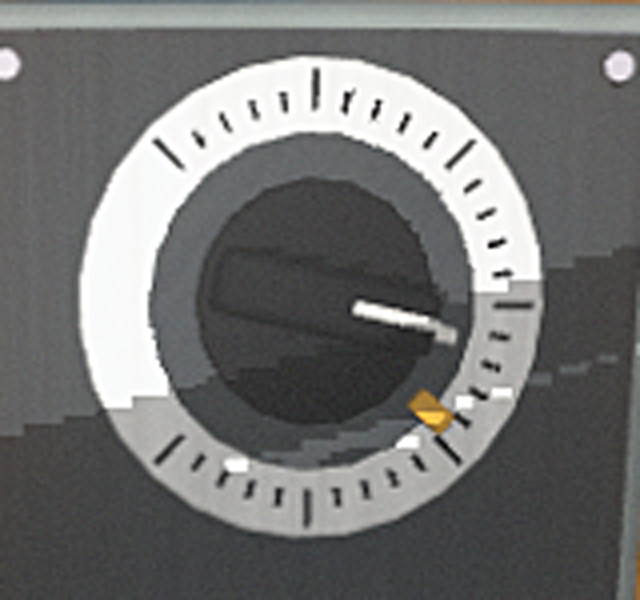

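The pointer is now at -13.6° and the tab has not moved (-41.7°). 28° remain.

Run:
```python
from h import *
grab(np.radians(166.36)); turn(np.radians(28.2)); leave(); look('d2'); print(robot.get_time())
```

```text
HIT [0.63688457 0.2486022  0.09837892]
bar 0.011937078808986602
turned, yaw 138.5058033108696 tcp [0.63720066 0.24946945 0.0984324 ] torque -0.08079186081557657
tab ang -41.329463178281934 0.03301327983051536 px (388.4776119402985, 142.4179104477612)
tab ang -41.62439555970994 0.032556825926749404 px (388.4776119402985, 142.4179104477612)
bar [0.6375 0.2492] [0.0122 0.0416] ang 139.41559600830078 mod180 -40.58440399169922
84.4
```

View pics/d2.png

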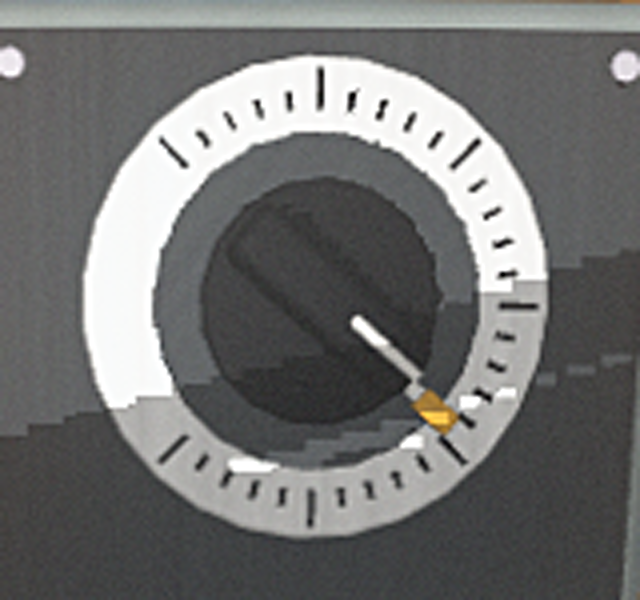

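The pointer points straight at the tab, within 1°. I retreat and take a final check.

Run:
```python
from h import *
robot.move_linear([.42,.0,.36],rate=.25)
s=snap('scene'); cv2.imwrite('pics/s8.png',s['img']); P=cloud(s).reshape(-1,3)
c,si=np.cos(TH),np.sin(TH); q=P-[*O,0]; lx=c*q[:,0]+si*q[:,1]; ly=-si*q[:,0]+c*q[:,1]
for y in (-.1,-.05,.05,.1):
    m=(abs(lx)<.075)&(abs(ly-y)<.01)&(P[:,2]>.09); print(y,np.round(np.percentile(P[m,2],[10,50,90]),3) if m.any() else None)
```

```text
-0.1 [0.131 0.133 0.135]
-0.05 [0.131 0.133 0.135]
0.05 [0.131 0.133 0.135]
0.1 [0.131 0.133 0.135]
```

View pics/s8.png

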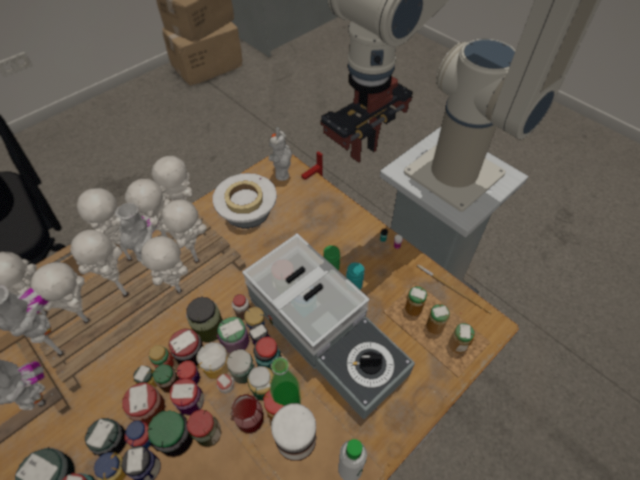

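Both leaves lie flat at 133 mm with their pulls at (295,274) and (313,292). The three ambers stand on the mat, and everything else is where it was.

```bash
python3 -c "
from h import *
print(job.close_job(), robot.get_time())"
```

```text
the job is handed in; nothing more can be done
the job is handed in; nothing more can be done
```

The job is handed in: the three amber jars stand on the cork mat, both waiting jars are in their own pockets, the right then the left guard is down, and the dial pointer is at the ring's tab to within about 1°; the judge's verdict was not shown.

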